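# Open the dial padlock on the test nest and show it to the inspection camera

## Task

The brass padlock in the test nest has all but the last number of its combination dialled in: turn its dial until it clicks into the notch with the white line at the red mark, then pull the shackle fully open while the lock lies in the nest. Then take the lock by the sides of its case, lift it out and hold it up level, dial upwards, in front of the inspection camera, with the open shackle pointing straight at the lens on its axis and the end of the bow about 80 mm from the glass. Finish while holding it there in the gripper, free of everything else, and leave the other things on the bench where they are.

Things in the scene. Friction and masses are not known exactly. Their poses are not given: they have to be found in the camera images.
- lock_center (a point): centre of the brass padlock's case, half-way up: case 64 (x) x 58 (y) x 26 mm (z), whole lock about 0.47 kg, lying loose in the nest on its back, dial upwards (z), its shackle pointing along +x. To be held by the two long bare sides of the case (faces at y = +-29 mm): between the nest's corner locators 46 mm of each side is free, down to the nest floor; the dial (next entries) stands 20 mm above the top of the case
- dial_grip (a point): point on the dial's axis, 12 mm above the top of the case (25 mm above lock_center): the dial is a black plate of 44 mm diameter, 4 mm thick, and on it a knurled round black grip of 24 mm diameter, 16 mm high (this point lies half-way up the grip); it turns about its vertical axis, without end, in both directions
- dial (a joint): angle of the dial, rad, growing clockwise seen from above; 0 (or a whole turn) = white line at the red mark, the only place where the shackle comes free. The dial clicks into a notch every 0.628 rad (ten a turn) and springs to the middle of the nearest notch when let go; getting from one notch to the next takes up to about 0.07 N m, then it snaps on by itself. It starts in a notch two, three or four clicks short of the mark (about -1.26, -1.88 or -2.51)
- dial_line (a point): outer end of the long white line on the dial plate, 20.5 mm from the dial's axis (the other nine lines are short and grey; the white line goes on across the top of the grip)
- index_mark (a point): the red mark on top of the case beside the dial, on the shackle's side, 27 mm from the dial's axis
- shackle (a joint): how far the shackle is drawn out of the case, m: 0 shut, 0.013 fully open (end stop). It slides straight along the lock's +x, with about 2 N of friction, and stays where it is left; away from the mark it stops at about 0.002 to 0.003
- shackle_legs (a point): point midway between the shackle's two straight steel legs (9 mm bars, 34 mm from centre to centre, 43 mm over their outsides, at the height of lock_center), where they can be pinched together from outside across y; 60 mm in +x from lock_center when shut, so 28 mm from the case; the bare straight legs reach to 40 mm from the case, and the nest's locators reach 9 mm from it
- shackle_bow (a point): middle of the bar at the rounded end (bow) of the shackle, 89 mm in +x from lock_center when shut, 102 mm when open; its axes are the lock's
- shackle_bar: the steel shackle
- dial_knob: the dial plate with its grip
- lock: the whole padlock, with dial and shackle; origin under the middle of the case, axes as lock_center
- nest: fixed test nest: aluminium plate 104 x 112 x 18 mm with four black corner locators that stand 16 mm above it and leave 1 mm of play round the case; origin on the bench below the middle of the case; the shackle overhangs the plate's +x end (plate ends 42 mm from the origin), 31 mm above the bench
- nest_floor (a point): top of the nest's plate under the middle of the case, 18 mm above the bench
- lens (a point): centre of the front glass of the inspection camera, 160 mm above the bench, in a black ring light of 74 mm outer diameter; it looks level along this point's -x axis (towards the robot); z is up
- focus (a point): point 80 mm in front of the lens on its axis, where the end of the bow belongs; axes as lens
- vision: the fixed inspection camera with its stand: base 110 x 100 mm, pole 237 mm high; origin on the bench straight below the lens glass, the pole 116 mm behind it (+x)
- spare_lock_center (a point): another, dark padlock lying loose on the bench, of the same sizes; leave it alone
- loose_shackle_center (a point): a loose steel shackle lying flat, 88 x 43 x 9 mm; leave it alone
- screwdriver: screwdriver with a wooden handle lying on the bench; leave it alone
- blue_bin: small blue bin with dials, 100 x 150 x 70 mm; leave it alone
- red_bin: red bin with tools, 200 x 130 x 90 mm; leave it alone
- parts_tray: black tray with twelve cells, 240 x 190 x 50 mm; leave it alone
Not all that is in view belongs to the job. What is shaped like the lock but blue or green is not meant.

How it is judged:
By the outcome, as a careful person would: the job done as asked, in the order asked, and still so for the second after the job is handed in, while the arm keeps its last pose, push and grip.
It also fails if it takes over 64 s, if anything falls off the work surface, if the arm or the gripper's body presses on something with over 40 N, if the wrist force passes 120 N, or if a joint passes its speed limit or range.

## Robot

A 6-joint arm with a two-finger parallel gripper is mounted at the origin on the work surface. World frame = base frame: x ahead of the robot, y to its left, z up, the work surface at z = 0. Lengths are in m, angles in rad, forces in N, time in s.
With the tool pointing down it reaches from about 0.35 to 0.85 m from the base axis. Payload 8.1 kg.
Tool frame: the origin (TCP) lies on the centre line of the jaws, within the pads' length; the fingertips stand 8 mm ahead of it and the grasp point (between the pads) lies 11 mm behind it; z points along the fingers, y is the line along which they close (so a half turn about z gives the same grasp; the last joint's range is limited). The gripper opens to 85 mm and grips with 20 to 120 N. Pads are 22 mm wide; open, the fingers measure 114 mm over their backs; the gripper's body (76 mm by 85 mm) begins 54 mm behind the grasp point. The pads swing forward as they close: fully open they stand 13 mm farther back than shut.
Start: joints at [1.245, 0.13, 1.488, -0, 1.523, -0.085], TCP at [0.143, 0.583, 0.239] pointing down, gripper open.
Joint ranges: [-2.96, 2.96], [-0.89, 2.26], [0.02, 2.5], [-1.34, 4.48], [0, 2.73], [-2.66, 2.66]. Speed limits (rad/s): [2.39, 2.39, 2.79, 3.14, 3.14, 3.14].

## Interface

Orientations are given as a unit quaternion [x, y, z, w].
In Python, from rig import * gives the robot as it stands.
- The arm moves only by the tool play_rows, never from a script. Its argument "steps" is a list of rows, each a list of 5 numbers: the shift along the tool's x, y, z normalised to -1 to 1, where 1 is 0.06 m, then the turn about the tool's z normalised to -1 to 1, where 1 is 60 degrees, then the opening, from 0 (shut) to 1 (fully open). A call has 1 to 8 rows; each row shifts and turns the commanded pose from where the row before left it, along the tool's axes as they then stand; what a row does not reach is not made up. A row lasts 1/8 s, in which the tool goes at most 62.5 mm and 10.7 degrees, less where a joint would pass 70% of its speed; a pose out of reach is approached as far as the arm can. A call with a number of a shift or a turn outside -1 to 1 is refused whole. A call with a gripper value outside its range is refused whole. The fingers move at their own pace and stop on an object; "squeeze" is the grip in N (left out, the last holds). Time passes only in rows, so rows that do not move let the fingers close. It gives the time, the measured TCP pose, the force, the opening and the grip force at its end, in the units of the state.
- read_state(): the state, without advancing time (a new reading comes with each control period).
- get_image(name): name is "scene" or "top" or "wrist"; returns (picture, depth): 384x512x3 uint8, red, green, blue; 384x512 float32, m along the optical axis (not along the pixel's ray), 0 where there is no reading.
- camera_model(name): a dict with "mtx" (3x3 intrinsics, pixels), "R" (3x3) and "t" (3): a world point X has camera coordinates R X + t. Camera axes: x right, y down, z forward; pixel columns grow to the right and rows downward; lengths in m; the calibration is good to about 2 mm. A picture is of the moment at which its call begins: read the wrist's pose just before it. camera_model takes no time and is no camera call; for the wrist camera it gives the pose at the moment of the call.
- finish_job(): hands the job in; it is judged then, once.
The state is a dict: "t": time; "joint_positions": joint angles; "qd": joint speeds; "tau": joint torques, N m; "tool_pos": TCP position; "eef_rot": TCP orientation; "force": force on the tool from outside, world axes, zero at the start; "wrist_torque": the same for the moment, N m; "opening": finger opening in m; "gripper_force": force on a finger pad.
Only numpy, scipy, OpenCV 4.12 (cv2) and the standard library are available. Lean on these libraries where they do the work, as an engineer would, in place of code of your own. Each camera call takes 0.05 s, during which the arm holds its last target. There are 200 camera calls.

## Working session

There is one attempt and no reset: what is moved stays moved. The work goes in short steps, Python scripts to look and compute and a tool call to move; the robot and the scene stay as the last step left them, time stands still between calls to the robot, and variables do not carry over. Pictures are saved under pics/ and viewed, at most 10 in all, crops included, and the job is handed in when it is done.

Besides the shell and the picture viewer there is one more tool, called after "Request:" as name(argument=value, ...) on one line, values as JSON. play_rows: Moves the arm, as the interface text tells. Its arguments: {"type":"object","properties":{"steps":{"type":"array","items":{"type":"array","items":{"type":"number","minimum":-1,"maximum":1}}},"squeeze":{"type":"number"}},"required":["steps"]}

```bash
mkdir -p pics; ls; cat > h.py <<'E'
from rig import *
import numpy as np, cv2
from scipy.spatial.transform import Rotation as Rot
def px2w(cm,uv,d):
    K=np.array(cm["mtx"]);R=np.array(cm["R"]);t=np.array(cm["t"])
    p=np.linalg.inv(K)@np.array([uv[0],uv[1],1.])*d
    return R.T@(p-t)
def cloud(name):
    cm=camera_model(name);im,d=get_image(name)
    K=np.array(cm["mtx"]);R=np.array(cm["R"]);t=np.array(cm["t"])
    v,u=np.mgrid[:384,:512]
    P=np.stack([u,v,np.ones_like(u)],-1)@np.linalg.inv(K).T*d[...,None]
    return im,d,(P-t)@R,cm
def save(n,im): cv2.imwrite("pics/"+n,im[...,::-1])
def st():
    s=read_state()
    print({k:np.round(s[k],4).tolist() for k in("t","tool_pos","eef_rot","joint_positions","force","opening","gripper_force")})
    return s
E
python3 - <<'E'
from h import *
s=st()
out=[]
for n in("scene","top"):
    im,d,P,cm=cloud(n); np.savez(f"{n}.npz",im=im,d=d,P=P)
    print(n,np.round(cm["R"],3).tolist(),np.round(cm["t"],3),np.round(cm["mtx"],1).tolist())
    save(n+".png",cv2.resize(im,(800,600)))
E
```

```text
pics
{'t': 0.0, 'tool_pos': [0.1429, 0.5822, 0.2382], 'eef_rot': [0.1201, 0.9928, -0.0009, -0.0002], 'joint_positions': [1.2446, 0.1312, 1.4893, -0.0, 1.523, -0.0854], 'force': [-0.4624, 0.2331, 0.8562], 'opening': 0.085, 'gripper_force': 0.0}
scene [[-0.469, 0.883, -0.001], [0.642, 0.34, -0.687], [-0.606, -0.323, -0.727]] [ 0.238 -0.282  2.04 ] [[404.6, 0.0, 260.2], [0.0, 404.6, 192.9], [0.0, 0.0, 1.0]]
top [[-0.021, -0.999, 0.028], [-0.998, 0.019, -0.054], [0.054, -0.029, -0.998]] [-0.005  0.538  1.347] [[401.1, 0.0, 255.4], [0.0, 401.1, 191.7], [0.0, 0.0, 1.0]]
```

View pics/scene.png

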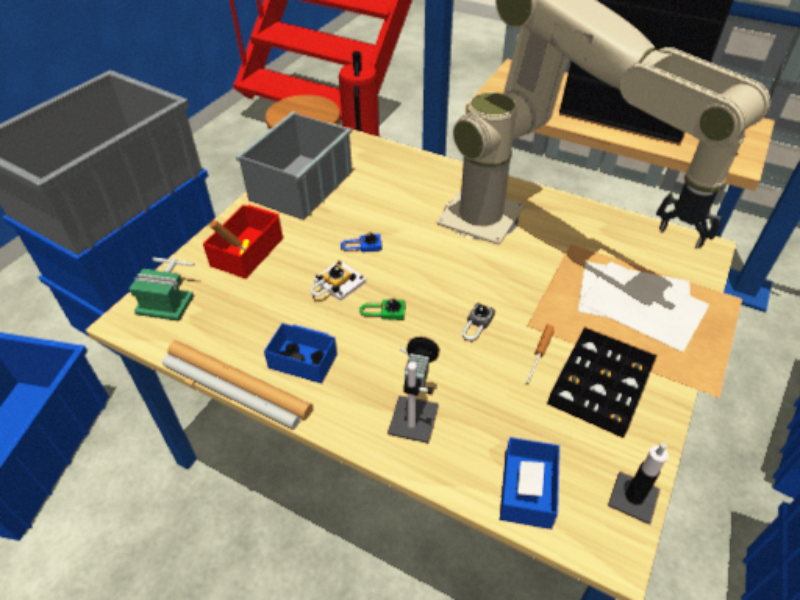

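View pics/top.png

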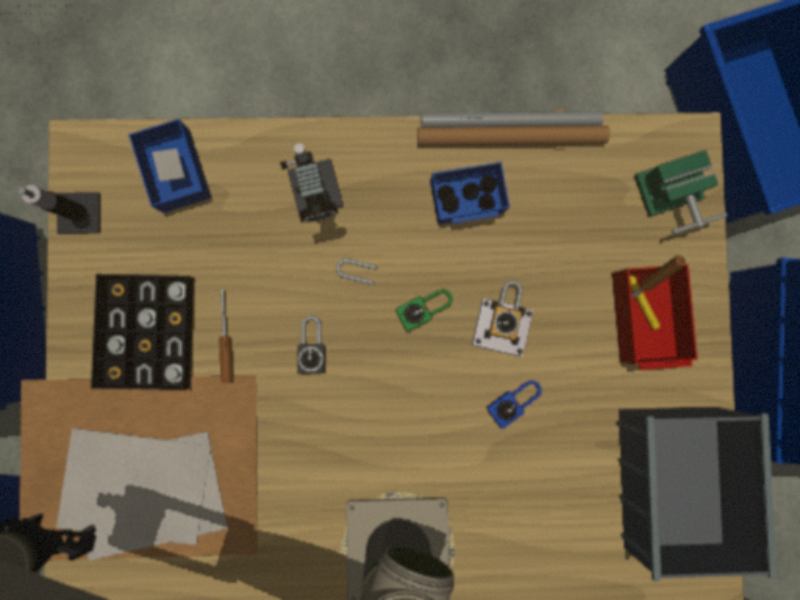

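The brass lock is in the white nest at (505,322) in the 800-px top view. Lookalikes are green (415,313), blue (507,408) and dark (311,357); the brass one fits the description. The inspection camera is at about (315,190), with the loose shackle at (357,270).

```bash
python3 - <<'E'
from h import *
z=np.load("top.npz");im,P=z["im"],z["P"]
hsv=cv2.cvtColor(im,cv2.COLOR_RGB2HSV)
def reg(u0,u1,v0,v1): return slice(int(v0*.64),int(v1*.64)),slice(int(u0*.64),int(u1*.64))
r=reg(470,540,275,360)
Q=P[r].reshape(-1,3)
print("nest heights",np.histogram(Q[:,2],bins=np.arange(-.01,.09,.005)))
for lo,hi in((.012,.024),(.038,.048),(.05,.07)):
    m=(Q[:,2]>lo)&(Q[:,2]<hi);print(lo,hi,m.sum(),Q[m].mean(0).round(4))
    if m.sum()>10: print(cv2.minAreaRect((Q[m][:,:2]*1000).astype(np.float32)))
r=reg(280,350,140,250)
Q=P[r].reshape(-1,3);print(np.histogram(Q[:,2],bins=np.arange(0,.3,.02)))
for lo,hi in((.01,.05),(.1,.15),(.15,.19),(.19,.22),(.22,.3)):
    m=(Q[:,2]>lo)&(Q[:,2]<hi);
    if m.sum()>3: print(lo,hi,m.sum(),Q[m].mean(0).round(4),Q[m].min(0).round(3),Q[m].max(0).round(3), cv2.minAreaRect((Q[m][:,:2]*1000).astype(np.float32)))
# scene image: camera
z=np.load("scene.npz");im,P=z["im"],z["P"]
r=reg(385,445,330,445);Q=P[r].reshape(-1,3)
for lo,hi in((.004,.03),(.05,.1),(.1,.15),(.15,.2),(.2,.26)):
    m=(Q[:,2]>lo)&(Q[:,2]<hi);
    if m.sum()>3: print("s",lo,hi,m.sum(),Q[m].mean(0).round(4),Q[m].min(0).round(3),Q[m].max(0).round(3))
r=reg(310,370,255,305);Q=P[r].reshape(-1,3)
for lo,hi in((.012,.024),(.038,.048),(.052,.07)):
    m=(Q[:,2]>lo)&(Q[:,2]<hi);print("s",lo,hi,m.sum(),Q[m].mean(0).round(4))
E
```

```text
nest heights (array([ 20, 469, 729, 101,  49, 294, 211,  42,  81,  98, 119, 122,  34,
         6,  29,  13,   1,   0,   0]), array([-0.01 , -0.005,  0.   ,  0.005,  0.01 ,  0.015,  0.02 ,  0.025,
        0.03 ,  0.035,  0.04 ,  0.045,  0.05 ,  0.055,  0.06 ,  0.065,
        0.07 ,  0.075,  0.08 ,  0.085]))
0.012 0.024 531 [ 0.4663 -0.234   0.0189]
((475.13360595703125, -239.3486328125), (113.05752563476562, 103.98685455322266), 75.5394058227539)
0.038 0.048 231 [ 0.4899 -0.2413  0.0436]
((509.4851989746094, -242.49761962890625), (68.93631744384766, 130.92514038085938), 80.16829681396484)
0.05 0.07 82 [ 0.4837 -0.24    0.0583]
((486.3160095214844, -241.1719970703125), (45.32371520996094, 46.908748626708984), 77.70700073242188)
(array([1518,    4,    0,    0,    0,    0,   13,   42,  257,  409,   19,
         40,    2,    0]), array([0.  , 0.02, 0.04, 0.06, 0.08, 0.1 , 0.12, 0.14, 0.16, 0.18, 0.2 ,
       0.22, 0.24, 0.26, 0.28]))
0.01 0.05 331 [0.7955 0.1552 0.0136] [0.736 0.104 0.01 ] [0.853 0.223 0.021] ((790.6561889648438, 163.37594604492188), (108.58197021484375, 99.26696014404297
[... 549 characters left out ...]
26172)
0.22 0.3 42 [0.8072 0.168  0.2347] [0.8  0.16 0.22] [0.816 0.177 0.241] ((807.7489624023438, 168.2267608642578), (16.174680709838867, 15.461891174316406), 83.2688217163086)
s 0.004 0.03 798 [0.7657 0.153  0.0108] [ 0.519 -0.025  0.004] [0.858 0.246 0.029]
s 0.05 0.1 41 [0.8132 0.173  0.0761] [0.807 0.164 0.05 ] [0.818 0.181 0.1  ]
s 0.1 0.15 67 [0.7742 0.1708 0.1327] [0.689 0.113 0.101] [0.819 0.187 0.15 ]
s 0.15 0.2 526 [0.7515 0.1622 0.1767] [0.685 0.109 0.15 ] [0.823 0.218 0.199]
s 0.2 0.26 59 [0.8073 0.1726 0.2244] [0.701 0.146 0.2  ] [0.818 0.18  0.241]
s 0.012 0.024 188 [ 0.4827 -0.2162  0.0184]
s 0.038 0.048 94 [ 0.4945 -0.2345  0.043 ]
s 0.052 0.07 27 [ 0.4876 -0.2361  0.0608]
```

Request:
play_rows(steps=[[-0.75,-0.56,-0.18,0,1],[-0.75,-0.56,-0.18,0,1],[-0.75,-0.56,-0.18,0,1],[-0.75,-0.56,-0.18,0,1],[-0.75,-0.56,-0.18,0,1],[-0.75,-0.56,-0.18,0,1],[-0.75,-0.56,-0.18,0,1],[-0.75,-0.56,-0.18,0,1]])

```text
t: 1.1
tool_pos: [0.4293, 0.2342, 0.3258]
eef_rot: [0.12, 0.993, -0.0, -0.0]
force: [-0.5, 0.5, 0.5]
opening: 0.0854
gripper_force: 0.0
```

Request:
play_rows(steps=[[-0.75,-0.56,-0.18,0,1],[-0.75,-0.56,-0.18,0,1],[0,0,0,0,1],[0,0,0,0,1]])

```text
t: 1.6
tool_pos: [0.4996, 0.1491, 0.3467]
eef_rot: [0.12, 0.993, 0.0, -0.001]
force: [-0.2, -0.5, 0.2]
opening: 0.0854
gripper_force: 0.0
```

```bash
cat >> h.py <<'E'
def plan(pos,xdeg=None):
    "shift to world pos in tool units (60mm), turn to tool-x yaw in units of 60deg"
    s=read_state();R=Rot.from_quat(s["eef_rot"]).as_matrix()
    yaw=np.degrees(np.arctan2(R[1,0],R[0,0]))
    sh=R.T@(np.array(pos)-s["tool_pos"])/.06
    print("yaw %.2f tilt %.2f"%(yaw,np.degrees(np.arccos(-R[2,2]))),"shift units",sh.round(3),"dist mm",np.round(60*np.linalg.norm(sh),1),end=" ")
    if xdeg is not None: print("turn units",round(-((xdeg-yaw+180)%360-180)/60,4),end="")
    print()
E
python3 - <<'E'
from h import *
s=st();R=Rot.from_quat(s["eef_rot"]).as_matrix()
im,d,P,cm=cloud("wrist");np.savez("w1.npz",im=im,d=d,P=P)
Rc=np.array(cm["R"]);c=-Rc.T@cm["t"]
print("cam in tool",(R.T@(c-s["tool_pos"])).round(3),"axes in tool",(R.T@Rc.T).round(3).tolist(),np.round(cm["mtx"],0).tolist())
save("w1.png",im)
plan((.4855,-.241,.25),60)
E
```

```text
{'t': 1.6, 'tool_pos': [0.4996, 0.1491, 0.3467], 'eef_rot': [0.1205, 0.9927, 0.0, -0.0007], 'joint_positions': [0.1914, -0.1009, 1.5283, 0.0005, 1.7155, -1.1378], 'force': [-0.2148, -0.5103, 0.1927], 'opening': 0.0854, 'gripper_force': 0.0}
cam in tool [ 0.072 -0.001 -0.135] axes in tool [[-0.0, -0.959, -0.285], [1.0, -0.0, -0.0], [0.0, -0.285, 0.959]] [[307.0, 0.0, 252.0], [0.0, 307.0, 193.0], [0.0, 0.0, 1.0]]
yaw 166.23 tilt 0.07 shift units [-1.328 -6.379  1.611] dist mm 402.7 turn units 1.7705
```

View pics/w1.png

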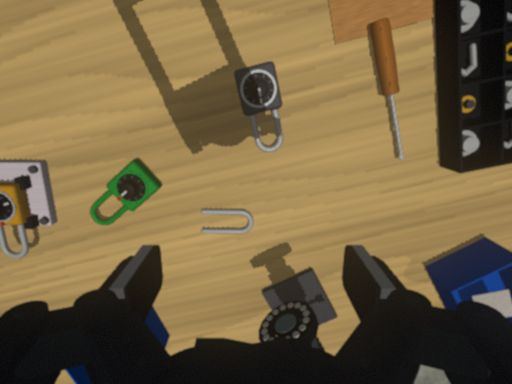

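The wrist view shows the inspection camera's ring at (288,322), its base at (300,295), the loose shackle at (227,221) and the brass lock at the left edge (12,207).

```bash
python3 - <<'E'
from h import *
z=np.load("w1.npz");P=z["P"];im=z["im"]
Q=P[285:350,250:335].reshape(-1,3)
q=Q[(Q[:,2]>.11)&(Q[:,2]<.21)&(Q[:,0]>.6)]
print(len(q),q.min(0).round(3),q.max(0).round(3))
best=None;rng=np.random.default_rng(0)
for _ in range(2000):
    a,b,c=q[rng.choice(len(q),3,replace=False)];n=np.cross(b-a,c-a);l=np.linalg.norm(n)
    if l<1e-5: continue
    n/=l
    if abs(n[2])>.15: continue
    k=abs((q-a)@n)<.0015
    if best is None or k.sum()>best.sum(): best=k
f=q[best];c=f.mean(0);n=np.linalg.svd(f-c)[2][2]
print("face",best.sum(),c.round(4),n.round(3),"yaw",np.degrees(np.arctan2(n[1],n[0])),f.min(0).round(4),f.max(0).round(4))
t=np.array([-n[1],n[0],0]);t/=np.linalg.norm(t)
s=f@t;print("lateral extent mid pt",(f.mean(0)+t*((s.min()+s.max())/2-s.mean())).round(4),s.ptp() if hasattr(s,'ptp') else s.max()-s.min())
# base plate from several clouds
for nme,r in(("w1",(slice(260,335),slice(255,345))),("top",(slice(85,165),slice(175,228)))):
    z=np.load(nme+".npz");Q=z["P"][r].reshape(-1,3);m=(Q[:,2]>.007)&(Q[:,2]<.016)
    A=Q[m][:,:2]; A=A[np.linalg.norm(A-np.median(A,0),axis=1)<.085]
    print(nme,len(A),cv2.minAreaRect((A*1000).astype(np.float32)),np.median(Q[m][:,2]))
for nme in("top","scene"):
    P=np.load(nme+".npz")["P"].reshape(-1,3)
    for lo,hi in((.05,.13),(.215,.25)):
        m=(abs(P[:,0]-.808)<.03)&(abs(P[:,1]-.17)<.03)&(P[:,2]>lo)&(P[:,2]<hi)
        if m.sum(): print(nme,lo,m.sum(),P[m].mean(0).round(4),P[m].min(0).round(4),P[m].max(0).round(4))
E
```

```text
1909 [0.684 0.106 0.122] [0.765 0.183 0.194]
face 1285 [0.6927 0.1451 0.1585] [ 0.971  0.241 -0.   ] yaw 13.921260885725333 [0.684  0.1064 0.1224] [0.7033 0.1782 0.1936]
lateral extent mid pt [0.6934 0.1421 0.1585] 0.07406774855646628
w1 1874 ((785.4863891601562, 165.29537963867188), (110.33871459960938, 100.12459564208984), 14.126595497131348) 0.011996461364146112
top 366 ((790.3216552734375, 160.3863983154297), (126.77953338623047, 135.47984313964844), 89.00601959228516) 0.011672477459956233
top 0.215 45 [0.8069 0.1679 0.2335] [0.7999 0.16   0.2159] [0.8156 0.1767 0.2406]
scene 0.05 64 [0.8132 0.1733 0.0905] [0.8067 0.1644 0.0504] [0.8182 0.181  0.1282]
scene 0.215 44 [0.8106 0.1729 0.2303] [0.7989 0.1635 0.2162] [0.818  0.1801 0.2407]
```

Request:
play_rows(steps=[[-0.17,-0.8,0.1,0,1],[-0.17,-0.8,0.1,0,1],[-0.17,-0.8,0.1,0,1],[-0.17,-0.8,0.1,0,1],[-0.17,-0.8,0.1,0,1],[-0.17,-0.8,0.1,0,1],[-0.17,-0.8,0.1,0,1],[-0.14,-0.78,0.1,0,1]])

```text
t: 2.65
tool_pos: [0.4862, -0.2414, 0.2989]
eef_rot: [0.119, 0.993, 0.0, -0.0]
force: [1.0, -0.3, 0.7]
opening: 0.0857
gripper_force: 0.0
```

Request:
play_rows(steps=[[0,0,0,0.17,1],[0,0,0,0.17,1],[0,0,0,0.17,1],[0,0,0,0.17,1],[0,0,0,0.17,1],[0,0,0,0.17,1],[0,0,0,0.17,1],[0,0,0,0.17,1]])

```text
t: 3.65
tool_pos: [0.4865, -0.2398, 0.299]
eef_rot: [0.741, 0.672, 0.0, -0.0]
force: [0.7, -0.2, -0.9]
opening: 0.0858
gripper_force: 0.0
```

Request:
play_rows(steps=[[0,0,0,0.17,1],[0,0,0,0.17,1],[0,0,0,0,1],[0,0,0,0,1]])

```text
t: 4.15
tool_pos: [0.4863, -0.2407, 0.2992]
eef_rot: [0.846, 0.534, -0.0, -0.0]
force: [-0.0, -0.5, 1.1]
opening: 0.0854
gripper_force: 0.0
```

The lens face is at (0.693, 0.142, 0.1585), with axis yaw 14.0°. Next is the close look at the lock.

```bash
python3 - <<'E'
from h import *
s=st()
im,d,P,cm=cloud("wrist");np.savez("w2.npz",im=im,d=d,P=P)
c=-np.array(cm["R"]).T@cm["t"]
K=np.array(cm["mtx"]);uv=K@(np.array(cm["R"])@[.4855,-.241,.045]+cm["t"]);uv=(uv[:2]/uv[2]).astype(int);print(uv)
u0=max(0,min(uv[0]-90,512-200));v0=max(0,min(uv[1]-75,384-150));print(u0,v0)
save("w2.png",cv2.resize(im[v0:v0+150,u0:u0+200],(800,600),interpolation=cv2.INTER_CUBIC))
Q=P.reshape(-1,3);k=(abs(Q[:,0]-.4855)<.14)&(abs(Q[:,1]+.241)<.09);Q=Q[k]
print(np.histogram(Q[:,2],bins=np.arange(0,.08,.004)))
for lo,hi in((.015,.022),(.041,.0455),(.046,.052),(.061,.069)):
    m=(Q[:,2]>lo)&(Q[:,2]<hi);print(lo,m.sum(),np.median(Q[m],0).round(4),Q[m].mean(0).round(4),cv2.minAreaRect((Q[m][:,:2]*1000).astype(np.float32)))
E
```

```text
{'t': 4.15, 'tool_pos': [0.4863, -0.2407, 0.2992], 'eef_rot': [0.8456, 0.5337, -0.0, -0.0001], 'joint_positions': [-0.5542, -0.0424, 1.5578, 0.0001, 1.6264, -0.1095], 'force': [-0.0471, -0.5302, 1.0716], 'opening': 0.0854, 'gripper_force': 0.0}
[251 160]
161 85
(array([9509,    5,   17,  100, 3121,  187,  156,   72, 1016,  148,  642,
        846,  282,   12,   13,  170,  139,    0,    0]), array([0.   , 0.004, 0.008, 0.012, 0.016, 0.02 , 0.024, 0.028, 0.032,
       0.036, 0.04 , 0.044, 0.048, 0.052, 0.056, 0.06 , 0.064, 0.068,
       0.072, 0.076]))
0.015 3225 [ 0.4602 -0.2212  0.018 ] [ 0.4626 -0.2326  0.018 ] ((440.61663818359375, -240.33688354492188), (198.14857482910156, 136.95355224609375), 4.141274929046631)
0.041 1063 [ 0.4871 -0.2369  0.0438] [ 0.4847 -0.2391  0.0438] ((483.71539306640625, -240.8071746826172), (56.62079620361328, 62.86077117919922), 75.8682861328125)
0.046 586 [ 0.4853 -0.2377  0.0479] [ 0.4844 -0.2393  0.0479] ((485.3481750488281, -241.48233032226562), (50.336063385009766, 50.1795539855957), 64.48233032226562)
0.061 300 [ 0.4837 -0.2404  0.0639] [ 0.4837 -0.2404  0.0638] ((483.5409851074219, -240.4780731201172), (24.566173553466797, 23.559104919433594), 39.71641159057617)
```

View pics/w2.png

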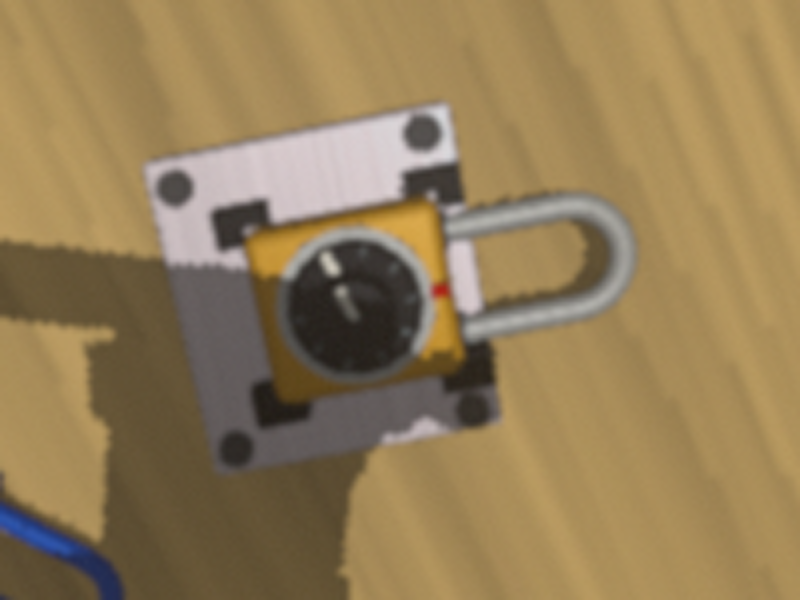

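The close crop confirms the brass lock, dial centre (352,303). The white line at (328,262) is about 110° counter-clockwise of the red mark at (440,290), so the dial needs three clicks clockwise (108°). I'll turn to start yaw 94° and descend part way.

Request:
play_rows(steps=[[0,0,0.75,-0.164,1],[0,0,0.75,-0.164,1],[0,0,0.75,-0.165,1],[0,0,0.75,0,1],[0,0,0,0,1],[0,0,0,0,1]])

```text
t: 4.95
tool_pos: [0.487, -0.2421, 0.1211]
eef_rot: [0.683, 0.73, 0.0, 0.001]
force: [0.0, 0.1, -0.2]
opening: 0.0851
gripper_force: 0.0
```

```bash
python3 - <<'E'
from h import *
s=st()
im,d,P,cm=cloud("wrist");np.savez("w3.npz",im=im,d=d,P=P)
Q=P.reshape(-1,3);k=(abs(Q[:,0]-.4855)<.07)&(abs(Q[:,1]+.241)<.07);Q=Q[k]
for lo,hi in((.041,.0455),(.0462,.051),(.061,.069)):
    m=(Q[:,2]>lo)&(Q[:,2]<hi);print(lo,m.sum(),np.median(Q[m],0).round(4),Q[m].mean(0).round(4),cv2.minAreaRect((Q[m][:,:2]*1000).astype(np.float32)))
save("w3.png",im)
plan((.4837,-.2405,.075),93.9)
E
```

```text
{'t': 4.95, 'tool_pos': [0.487, -0.2421, 0.1211], 'eef_rot': [0.6831, 0.7303, 0.0002, 0.0009], 'joint_positions': [-0.5557, 0.0664, 1.7772, 0.0, 1.2962, -0.6225], 'force': [0.0023, 0.105, -0.1623], 'opening': 0.0851, 'gripper_force': 0.0}
0.041 3197 [ 0.4815 -0.233   0.0439] [ 0.4826 -0.2369  0.0438] ((483.0544738769531, -240.36508178710938), (56.52628707885742, 62.89212417602539), 75.86698150634766)
0.0462 1593 [ 0.4828 -0.2341  0.0481] [ 0.483  -0.2368  0.0481] ((485.77099609375, -241.00442504882812), (49.42129898071289, 53.2153205871582), 69.24626922607422)
0.061 983 [ 0.483  -0.2399  0.064 ] [ 0.483  -0.24    0.0639] ((482.7170104980469, -240.485595703125), (24.642658233642578, 24.732852935791016), 14.857633590698242)
yaw 93.82 tilt 0.21 shift units [ 0.04  -0.065  0.783] dist mm 47.2 turn units -0.0013
```

View pics/w3.png

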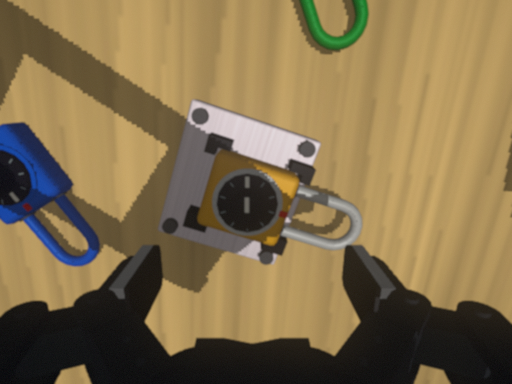

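White line at (247,178) points along tool +x, and the red mark is at (284,214). That confirms 108°. I'll descend over the knob and close.

Request:
play_rows(steps=[[0.035,-0.065,0.5,0,1],[0,0,0.51,0,1],[0,0,0,0,0.5],[0,0,0,0,0],[0,0,0,0,0],[0,0,0,0,0],[0,0,0,0,0],[0,0,0,0,0]], squeeze=45)

```text
t: 6.0
tool_pos: [0.4832, -0.2407, 0.0609]
eef_rot: [0.683, 0.73, 0.0, 0.001]
force: [-4.3, 1.3, 8.8]
opening: 0.0219
gripper_force: 43.7
```

Request:
play_rows(steps=[[0,0,0,0.15,0],[0,0,0,0.15,0],[0,0,0,0.15,0],[0,0,0,0.15,0],[0,0,0,0.15,0],[0,0,0,0.15,0],[0,0,0,0.15,0],[0,0,0,0.15,0]])

```text
t: 7.0
tool_pos: [0.4825, -0.2403, 0.0609]
eef_rot: [0.982, 0.186, 0.0, 0.0]
force: [-6.5, 3.5, 12.7]
opening: 0.0221
gripper_force: 44.1
```

Request:
play_rows(steps=[[0,0,0,0.15,0],[0,0,0,0.15,0],[0,0,0,0.15,0],[0,0,0,0.15,0],[0,0,0,0,0],[0,0,0,0,0]])

```text
t: 7.75
tool_pos: [0.4825, -0.2399, 0.0609]
eef_rot: [0.992, -0.124, 0.0, 0.0]
force: [-5.9, 4.4, 13.2]
opening: 0.0217
gripper_force: 44.1
```

Request:
play_rows(steps=[[0,0,0,0,1],[0,0,0,0,1],[0,0,0,0,1],[0,0,-0.5,0,1],[0,0,-0.5,0,1],[0,0,0,0,1],[0,0,0,0,1]])

```text
t: 8.62
tool_pos: [0.4819, -0.2397, 0.1181]
eef_rot: [0.992, -0.124, -0.0, -0.0]
force: [0.3, -0.1, -1.4]
opening: 0.0854
gripper_force: 0.0
```

```bash
python3 - <<'E'
from h import *
s=st()
im,d,P,cm=cloud("wrist");np.savez("w4.npz",im=im,d=d,P=P)
Q=P.reshape(-1,3);k=(abs(Q[:,0]-.4855)<.14)&(abs(Q[:,1]+.241)<.08);Q=Q[k]
for lo,hi in((.041,.0455),(.061,.069)):
    m=(Q[:,2]>lo)&(Q[:,2]<hi);print(lo,m.sum(),Q[m].mean(0).round(4),cv2.minAreaRect((Q[m][:,:2]*1000).astype(np.float32)))
a=np.radians(-14.1);ex=np.array([np.cos(a),np.sin(a)]);ey=np.array([-ex[1],ex[0]])
D=Q[:,:2]-[.4828,-.2403];X=D@ex;Y=D@ey
m=(X>.044)&(X<.11)&(Q[:,2]>.027)&(Q[:,2]<.04)
print("shackle",m.sum(),"x max",X[m].max(),"y",Y[m].min(),Y[m].max(),"top z",np.percentile(Q[m][:,2],95))
K=np.array(cm["mtx"]);uv=K@(np.array(cm["R"])@[.50,-.245,.045]+cm["t"]);uv=(uv[:2]/uv[2]).astype(int)
u0=max(0,min(uv[0]-100,312));v0=max(0,min(uv[1]-75,234));print(u0,v0)
save("w4.png",cv2.resize(im[v0:v0+150,u0:u0+200],(800,600),interpolation=cv2.INTER_CUBIC))
E
```

```text
{'t': 8.625, 'tool_pos': [0.4819, -0.2397, 0.1181], 'eef_rot': [0.9923, -0.1238, -0.0002, -0.0001], 'joint_positions': [-0.5569, 0.0568, 1.7931, -0.0, 1.2922, 1.2621], 'force': [0.2756, -0.0878, -1.3994], 'opening': 0.0854, 'gripper_force': 0.0}
0.041 3303 [ 0.487  -0.2425  0.0438] ((483.54437255859375, -241.8174591064453), (57.0136604309082, 62.396732330322266), 75.4595718383789)
0.061 1007 [ 0.4837 -0.2417  0.0639] ((482.94097900390625, -241.5009765625), (24.86211395263672, 24.7990779876709), 63.40380859375)
shackle 2156 x max 0.09344825151013282 y -0.022901706778574338 0.019919251392359116 top z 0.036398926237541616
151 106
```

View pics/w4.png

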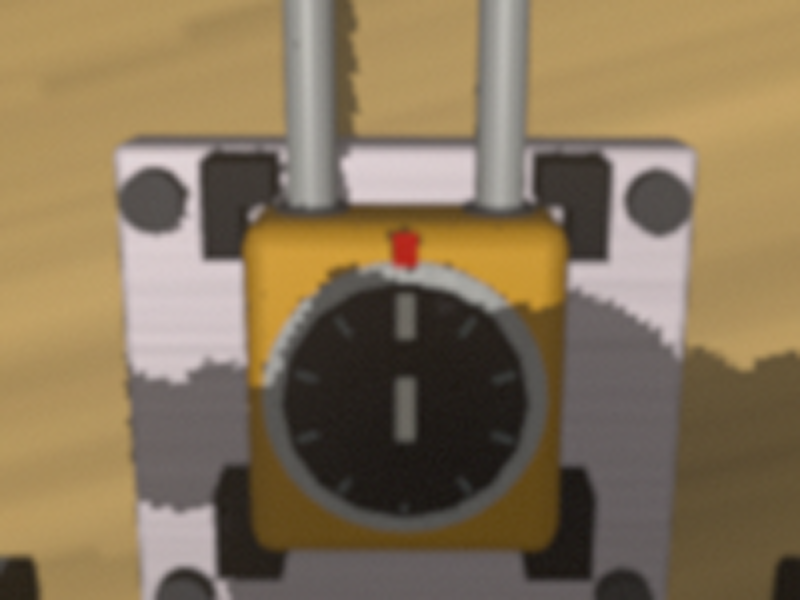

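The white line (405,318) stands at the red mark (405,250). Next I'll pinch the shackle legs.

Request:
play_rows(steps=[[0.52,0.012,0,0,1],[0.51,0.012,0.3,0,1],[0,0,0.6,0,1],[0,0,0.6,0,1],[0,0,0,0,1],[0,0,0,0,1]])

```text
t: 9.43
tool_pos: [0.5418, -0.2565, 0.0292]
eef_rot: [0.992, -0.124, -0.0, -0.0]
force: [-0.0, -0.6, 0.6]
opening: 0.0855
gripper_force: 0.0
```

Request:
play_rows(steps=[[0,0,0,0,0],[0,0,0,0,0],[0,0,0,0,0],[0,0,0,0,0],[0,0,0,0,0]], squeeze=40)

```text
t: 10.05
tool_pos: [0.5426, -0.2568, 0.0301]
eef_rot: [0.992, -0.124, 0.001, 0.0]
force: [0.6, 1.6, 6.1]
opening: 0.0413
gripper_force: 39.7
```

Request:
play_rows(steps=[[0.03,0,0,0,0],[0.03,0,0,0,0],[0.03,0,0,0,0],[0.03,0,0,0,0],[0.03,0,0,0,0],[0.03,0,0,0,0],[0,0,0,0,0]])

```text
t: 10.92
tool_pos: [0.5526, -0.2595, 0.0297]
eef_rot: [0.992, -0.124, 0.0, 0.0]
force: [-0.3, 0.1, 5.6]
opening: 0.0413
gripper_force: 39.6
```

Request:
play_rows(steps=[[0.02,0,0,0,0],[0.02,0,0,0,0],[0.02,0,0,0,0],[0.01,0,0,0,0],[0,0,0,0,0],[0,0,0,0,0]])

```text
t: 11.68
tool_pos: [0.5556, -0.2602, 0.0289]
eef_rot: [0.992, -0.124, -0.001, 0.0]
force: [-4.8, -0.3, 6.3]
opening: 0.0419
gripper_force: 39.7
```

Request:
play_rows(steps=[[0.02,0,0,0,0],[0.02,0,0,0,0],[0,0,0,0,0],[0,0,0,0,0]])

```text
t: 12.18
tool_pos: [0.5562, -0.2602, 0.0282]
eef_rot: [0.992, -0.124, -0.003, -0.0]
force: [-11.1, 2.0, 9.1]
opening: 0.0412
gripper_force: 39.6
```

Request:
play_rows(steps=[[0,0,0,0,1],[0,0,0,0,1],[0,0,0,0,1],[0,0,-0.8,0,1],[0,0,-0.8,0,1],[-0.63,0,0,0,1],[-0.63,0,0,0,1],[0,0,0,0,1]])

```text
t: 13.18
tool_pos: [0.483, -0.2412, 0.1239]
eef_rot: [0.992, -0.124, -0.001, -0.0]
force: [1.2, 0.1, -0.2]
opening: 0.0854
gripper_force: 0.0
```

```bash
python3 - <<'E'
from h import *
s=st()
im,d,P,cm=cloud("wrist");np.savez("w5.npz",im=im,d=d,P=P)
Q=P.reshape(-1,3);k=(abs(Q[:,0]-.51)<.14)&(abs(Q[:,1]+.25)<.08);Q=Q[k]
for lo,hi in((.041,.0455),(.061,.069)):
    m=(Q[:,2]>lo)&(Q[:,2]<hi);print(lo,m.sum(),Q[m].mean(0).round(4),cv2.minAreaRect((Q[m][:,:2]*1000).astype(np.float32)))
a=np.radians(-14.2);ex=np.array([np.cos(a),np.sin(a)]);ey=np.array([-ex[1],ex[0]])
D=Q[:,:2]-[.483,-.2416];X=D@ex;Y=D@ey
m=(X>.044)&(X<.125)&(Q[:,2]>.027)&(Q[:,2]<.04)&(abs(Y)<.03)
print("shackle",m.sum(),"x max",X[m].max(),np.percentile(X[m],99.8),"y",Y[m].min(),Y[m].max(),"top z",np.percentile(Q[m][:,2],95))
m=(Q[:,2]>.0415)&(Q[:,2]<.0455)&(abs(X)<.04);print("case x",X[m].min(),X[m].max(),"y",Y[m].min(),Y[m].max())
save("w5.png",im)
plan((.483,-.2416,.12),-14.2)
E
```

```text
{'t': 13.175, 'tool_pos': [0.483, -0.2412, 0.1239], 'eef_rot': [0.9923, -0.124, -0.001, -0.0004], 'joint_positions': [-0.5581, 0.0565, 1.7822, -0.0001, 1.305, 1.2613], 'force': [1.2377, 0.077, -0.1615], 'opening': 0.0854, 'gripper_force': 0.0}
0.041 3123 [ 0.4868 -0.2431  0.0438] ((483.454345703125, -242.2694091796875), (56.841129302978516, 62.390830993652344), 74.51123809814453)
0.061 952 [ 0.4838 -0.2422  0.0638] ((482.9514465332031, -242.0244140625), (24.72216796875, 24.844331741333008), 83.60212707519531)
shackle 2603 x max 0.10627858925865462 0.10547725745281833 y -0.022911173913350822 0.02022543109876581 top z 0.03637474336257754
case x -0.03103387121280996 0.031750916887272794 y -0.02873755469592398 0.028111583896395183
yaw -14.24 tilt 0.01 shift units [-0.027  0.002  0.077] dist mm 4.9 turn units -0.0007
```

View pics/w5.png

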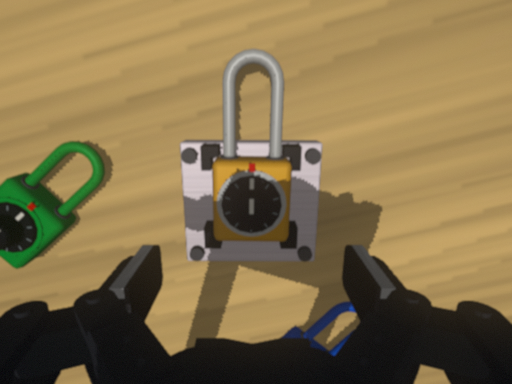

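The shackle end now stands 106 mm from the case centre, against 93 mm before, so it is fully open. The line is still at the mark (251,168). Next I'll grip the case sides.

Request:
play_rows(steps=[[0.01,0.012,0.5,0,1],[0,0,0.5,0,1],[0,0,0.4,0,1],[0,0,0.2,0,1],[0,0,0,0,1],[0,0,0,0,1]])

```text
t: 13.98
tool_pos: [0.4867, -0.2436, 0.0299]
eef_rot: [0.992, -0.124, 0.001, 0.0]
force: [-0.3, 0.1, 0.3]
opening: 0.0859
gripper_force: 0.0
```

Request:
play_rows(steps=[[0,0,0,0,0],[0,0,0,0,0],[0,0,0,0,0],[0,0,0,0,0],[0,0,0,0,0]], squeeze=80)

```text
t: 14.6
tool_pos: [0.487, -0.2419, 0.0304]
eef_rot: [0.992, -0.124, 0.001, -0.001]
force: [-1.4, 9.2, 9.6]
opening: 0.0561
gripper_force: 87.4
```

Request:
play_rows(steps=[[0,0,-0.1,0,0],[0,0,-0.2,0,0],[0,0,-0.3,0,0],[0,0,-0.4,0,0],[0,0,-0.5,0,0],[0,0,-0.4,0,0],[0,0,-0.2,0,0],[0,0,0,0,0]])

```text
t: 15.6
tool_pos: [0.4861, -0.2434, 0.1557]
eef_rot: [0.992, -0.124, 0.001, 0.0]
force: [0.1, -0.0, -4.9]
opening: 0.0563
gripper_force: 88.4
```

```bash
cat >> h.py <<'E'
def held(name="wrist"):
    s=st();R=Rot.from_quat(s["eef_rot"]).as_matrix()
    im,d,P,cm=cloud(name);T=(P-s["tool_pos"])@R   # in tool frame
    Q=T.reshape(-1,3);Q=Q[(d.reshape(-1)>0)&(abs(Q[:,1])<.034)&(Q[:,0]>-.05)&(Q[:,0]<.125)]
    print("z hist",np.histogram(Q[:,2],bins=np.arange(-.05,.03,.004)))
    m=(Q[:,0]>.045)&(abs(Q[:,2])<.02);X=Q[m]
    print("shackle n",m.sum(),"xmax",X[:,0].max().round(4),"y",X[:,1].min().round(4),X[:,1].max().round(4))
    for a,b in((.045,.06),(.075,.09),(.095,.12)):
        w=X[(X[:,0]>a)&(X[:,0]<b)]
        if len(w): print(a,"top z",np.percentile(w[:,2],3).round(4),"ymid",((w[:,1].min()+w[:,1].max())/2).round(4))
    return im
E
python3 - <<'E'
from h import *
im=held();save("w6.png",im)
E
```

```text
{'t': 15.6, 'tool_pos': [0.4861, -0.2434, 0.1557], 'eef_rot': [0.9923, -0.1238, 0.0008, 0.0004], 'joint_positions': [-0.5584, 0.0319, 1.7469, -0.0001, 1.361, 1.2606], 'force': [0.0634, -0.0276, -4.8807], 'opening': 0.0563, 'gripper_force': 88.3981}
z hist (array([ 349,  259,  147,  931, 2780,  752,  655, 1332, 5457, 5756,  898,
       8047,  814,  157,   44,    0,    0,    0,    0]), array([-0.05 , -0.046, -0.042, -0.038, -0.034, -0.03 , -0.026, -0.022,
       -0.018, -0.014, -0.01 , -0.006, -0.002,  0.002,  0.006,  0.01 ,
        0.014,  0.018,  0.022,  0.026]))
shackle n 6975 xmax 0.102 y -0.0196 0.0235
0.045 top z -0.0058 ymid 0.0019
0.075 top z -0.0057 ymid 0.002
0.095 top z -0.0058 ymid 0.0022
```

View pics/w6.png

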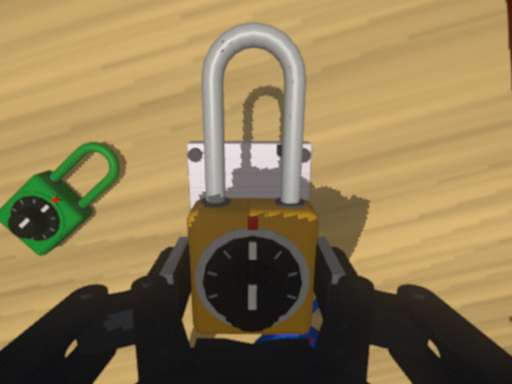

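The lock is held level: shackle top runs at constant height, weight 4.9 N. The line is at the mark (252,222) and the shackle is open. I'll carry it to the inspection camera.

Request:
play_rows(steps=[[-0.03,-0.2,0,0,0],[-0.06,-0.36,0,0,0],[-0.08,-0.5,-0.01,0,0],[-0.09,-0.6,-0.01,0,0],[-0.09,-0.6,-0.01,0,0],[-0.09,-0.6,-0.01,0,0],[-0.09,-0.6,0,0,0],[-0.09,-0.6,0,0,0]])

```text
t: 16.65
tool_pos: [0.5086, 0.0051, 0.1565]
eef_rot: [0.992, -0.123, -0.001, -0.0]
force: [1.1, 0.4, -4.1]
opening: 0.0565
gripper_force: 88.3
```

Request:
play_rows(steps=[[-0.09,-0.6,0,0,0],[-0.08,-0.5,0,0,0],[-0.06,-0.36,0,0,0],[-0.03,-0.2,0,0,0],[0,-0.1,0,0,0]])

```text
t: 17.27
tool_pos: [0.5197, 0.1095, 0.1567]
eef_rot: [0.992, -0.123, -0.0, 0.0]
force: [0.2, -0.3, -4.8]
opening: 0.0562
gripper_force: 88.3
```

Request:
play_rows(steps=[[0,0,0,-0.07,0],[0,0,0,-0.1,0],[0,0,0,-0.1,0],[0,0,0,-0.1,0],[0,0,0,-0.1,0],[0,0,0,0,0],[0,0,0,0,0]])

```text
t: 18.15
tool_pos: [0.5202, 0.1082, 0.157]
eef_rot: [0.993, 0.12, -0.0, 0.0]
force: [-0.3, 0.8, -4.9]
opening: 0.0562
gripper_force: 88.3
```

```bash
python3 - <<'E'
from h import *
held();plan((.5182,.0989,.1585),14.05)
a=np.radians(14.05);ex=np.array([np.cos(a),np.sin(a)]);ey=np.array([-ex[1],ex[0]])
s=read_state()
for n in("top","scene"):
    im,d,P,cm=cloud(n);Q=P.reshape(-1,3);D=Q[:,:2]-s["tool_pos"][:2];X=D@ex;Y=D@ey;Z=Q[:,2]
    m=(X>.05)&(X<.12)&(abs(Y)<.04)&(Z>.14)&(Z<.18)
    r=(X>.14)&(X<.22)&(abs(Y)<.06)&(Z>.1)&(Z<.2)
    rt=r&(Z>.18)&(X<.2)
    print(n,"shackle",m.sum(),"X",X[m].max().round(4),"Y",Y[m].min().round(4),Y[m].max().round(4),"z",Z[m].mean().round(4),np.percentile(Z[m],[5,95]).round(4))
    print("   ring",r.sum(),"X",X[r].min().round(4),"Y",Y[r].min().round(4),Y[r].max().round(4),"Z",Z[r].min().round(4),Z[r].max().round(4),"top Ymean",Y[rt].mean().round(4))
    save("f_"+n+".png",im)
E
```

```text
{'t': 18.15, 'tool_pos': [0.5202, 0.1082, 0.157], 'eef_rot': [0.9927, 0.1203, -0.0001, 0.0], 'joint_positions': [0.1086, -0.0006, 1.7771, -0.0001, 1.3652, 1.4382], 'force': [-0.3268, 0.8488, -4.8658], 'opening': 0.0562, 'gripper_force': 88.3092}
z hist (array([ 341,  258,  150, 1026, 2680,  762,  645, 1384, 5482, 5706,  897,
       8049,  801,  154,   47,    0,    0,    0,    0]), array([-0.05 , -0.046, -0.042, -0.038, -0.034, -0.03 , -0.026, -0.022,
       -0.018, -0.014, -0.01 , -0.006, -0.002,  0.002,  0.006,  0.01 ,
        0.014,  0.018,  0.022,  0.026]))
shackle n 6920 xmax 0.1015 y -0.0198 0.0232
0.045 top z -0.0058 ymid 0.0017
0.075 top z -0.0057 ymid 0.0018
0.095 top z -0.0058 ymid 0.0018
yaw 13.85 tilt 0.01 shift units [-0.07   0.143 -0.025] dist mm 9.7 turn units -0.0033
top shackle 24 X 0.1035 Y -0.0196 0.0112 z 0.1608 [0.1567 0.1654]
   ring 304 X 0.1765 Y -0.0484 0.0262 Z 0.1286 0.1999 top Ymean -0.0114
scene shackle 59 X 0.103 Y -0.0205 0.0207 z 0.1606 [0.1546 0.1647]
   ring 241 X 0.1728 Y -0.0463 0.0287 Z 0.1295 0.1991 top Ymean -0.0068
```

Request:
play_rows(steps=[[-0.04,0.08,-0.015,-0.003,0],[-0.035,0.07,-0.01,0,0],[0,0,0,0,0],[0,0,0,0,0],[0,0,0,0,0]])

```text
t: 18.92
tool_pos: [0.5181, 0.0987, 0.1586]
eef_rot: [0.992, 0.123, 0.0, -0.0]
force: [0.2, -0.2, -5.7]
opening: 0.0563
gripper_force: 88.3
```

```bash
python3 - <<'E'
from h import *
st();plan((.5182,.0987,.1585),14.05)
im,d=get_image("scene");im2,d2=get_image("top")
a=cv2.resize(im[140:300,180:340],(400,400),interpolation=cv2.INTER_CUBIC)
b=cv2.resize(im2[80:240,140:300],(400,400),interpolation=cv2.INTER_CUBIC)
save("fin.png",np.hstack([a,b]))
E
```

```text
{'t': 18.925, 'tool_pos': [0.5181, 0.0987, 0.1586], 'eef_rot': [0.9924, 0.1233, 0.0, -0.0], 'joint_positions': [0.0911, -0.0129, 1.7864, 0.0001, 1.368, 1.4147], 'force': [0.1771, -0.1538, -5.7096], 'opening': 0.0563, 'gripper_force': 88.3197}
yaw 14.16 tilt 0.00 shift units [0.002 0.001 0.002] dist mm 0.2 turn units 0.0019
```

View pics/fin.png

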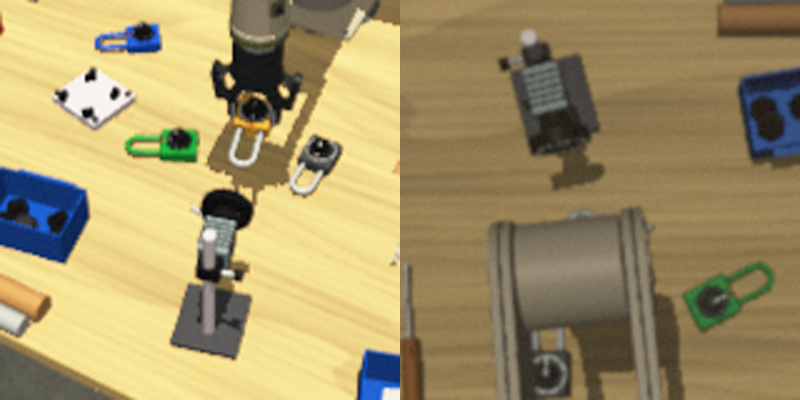

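The final view shows the lock held in the gripper with its open shackle (245,150) pointing at the ring light (227,208). The nest is empty, and the other locks have not moved.

```bash
python3 -c "
from rig import *
print(finish_job())"
```

```text
the job is handed in; nothing more can be done
None
```

The job is handed in at about 19 s: the lock was dialled to the mark and its shackle pulled fully open in the nest, and it is now held level, dial up, on the lens axis with the bow end about 79 mm from the glass by my measurement.

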